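# Kickstand down, hold the pipette stand upright

## Robot

A 6-joint arm with a two-finger parallel gripper is mounted at the origin on the work surface. World frame = base frame: x ahead of the robot, y to its left, z up, the work surface at z = 0. Lengths are in m, angles in rad, forces in N, time in s.
With the tool pointing down it reaches from about 0.25 to 0.775 m from the base axis. Payload 4 kg.
Tool frame: the origin (TCP) lies at the very end of the fingers, on their centre line; the grasp point (between the pads) lies 19 mm behind it; y points along the fingers, x is the direction in which the jaws open and shut, and the axes are right-handed (so a half turn about y gives the same grasp; the last joint's range is limited). The gripper opens to 94 mm and grips with 3 to 60 N. Pads are 16 mm wide; open, the fingers measure 119 mm over their backs; the gripper's body (75 mm by 177 mm) begins 78 mm behind the grasp point.
Start: joints at [1.123, 0.087, 1.371, -0, 1.684, -0.103], TCP at [0.186, 0.518, 0.206] pointing down, gripper open.
Joint ranges: [-3.1, 3.1], [-0.76, 2.03], [0.27, 2.55], [-1.08, 4.22], [0.17, 2.65], [-2.57, 2.57]. Speed limits (rad/s): [2.79, 2.79, 3.14, 3.14, 3.14, 3.14].

## Interface

Orientations are given as [roll, pitch, yaw] about the fixed x, y, z axes, in that order (R = Rz(yaw) Ry(pitch) Rx(roll)).
In Python, from bench import robot, snapshot, workorder gives the robot as it stands.
- The arm moves only by the tool play_rows, never from a script. Its argument "steps" is a list of rows, each an object of numbers: "x", "y", "z": the shift along the world's x, y, z in m; "rx", "ry", "rz": the turn, a rotation vector about the world's x, y, z in rad; "hand": the finger opening in m, from 0 to 0.094. A call has 1 to 8 rows; each row shifts and turns the commanded pose from where the row before left it; what a row does not reach is not made up. A row lasts 1/8 s, in which the tool goes at most 62.5 mm and 10.7 degrees, less where a joint would pass 70% of its speed; a pose out of reach is approached as far as the arm can. A call is refused whole if a number of a shift passes 0.0625 or a number of a turn 0.188, either way. A call with a gripper value outside its range is refused whole. The fingers move at their own pace and stop on an object; the grip force is fixed at half the most. Time passes only in rows, so rows that do not move let the fingers close. It gives the time, the measured TCP pose, the force and the opening at its end, in the units of the state.
- robot.get_obs(): the state, without advancing time (a new reading comes with each control period).
- snapshot(name): name is "scene" or "top" or "wrist"; returns a dict with "color" (480x640x3 uint8, red, green, blue), "range_z" (480x640 float32, m along the optical axis (not along the pixel's ray), 0 where there is no reading), "fov_y" (degrees; the focal length in pixels is half the picture's height over the tangent of half this angle, whatever the lens; pixels are square), "cx", "cy" (the principal point, pixels), "T" (4x4, takes a point from camera to world coordinates). Camera axes: x right, y down, z forward; pixel columns grow to the right and rows downward; lengths in m; the calibration is good to about 2 mm. The wrist camera is an equidistant fisheye: a pixel r from the principal point sees the ray r / f radians off the axis. A picture is of the moment at which its call begins.
- workorder.close_job(): hands the job in, once; it reports no verdict.
The state is a dict: "time": time; "joint_positions": joint angles; "qvel": joint speeds; "joint_torque": joint torques, N m; "tool_pos": TCP position; "ee_rot": TCP orientation; "wrist_force": force on the tool from outside, world axes, zero at the start; "wrist_torque": the same for the moment, N m; "width": finger opening in m.
Only numpy, scipy, OpenCV 4.12 (cv2) and the standard library are available. Lean on these libraries where they do the work, as an engineer would, in place of code of your own. Each camera call takes 0.05 s, during which the arm holds its last target.

## Task

The bench pipette stand is folded back. Flip its kickstand from the stowed position over centre until it snaps fully down, then grip the frame by its top bar, swing the frame upright so that the kickstand's foot stands on the base plate, and keep holding it there: the hinge spring would tip it back, so finish while still holding the frame upright. Leave the other things on the bench where they are.

Things in the scene. Friction and masses are not known exactly. Their poses are not given: they have to be found in the camera images.
- stand: Fixed base of the stand: grey steel plate 230 x 210 x 10 mm flat on the bench, with a hub (22 mm barrel) across its middle and an ear on its +y edge where the kickstand's foot lands behind a 9 mm lip. Origin on the bench below the hub; x points to the side the frame folds back to (roughly away from the robot), y along the hub towards the kickstand's side, z up.
- hub_axis (a point): Centre of the hub: the axis the frame swings about, along the stand's y, 25 mm above the bench. Axes as the stand's.
- rack_frame (a joint): Lean of the frame about the hub, rad: 0 = upright, positive = leaning back to the stand's +x. Starts at 0.6, on its back stop. Spring and weight always pull it back, about 1 N m (5 N at the top bar) at upright; nothing in the hub holds it. With the kickstand down its foot meets the plate at 0 and stops it; pulling over 10 N harder than the spring can fold the kickstand.
- top_bar (a point): Middle of the frame's round top bar, 200 mm from the hub axis. The frame is two aluminium posts 12 mm square, 170 mm apart, joined by this bar along the stand's y; its middle 50 mm is a rubber sleeve 16 mm in diameter, free all round. Two white pipettes hang behind the frame 55 mm to either side, tops level with the bar. Axes turn with the frame: z along the posts, y along the bar.
- kick_pivot (a point): Pivot of the kickstand: on the outer face of the +y post, 75 mm from the hub axis along the post, 107 mm from the frame's middle along y. Axes turn with the frame.
- kickstand (a joint): Kickstand angle about its pivot (axis along the stand's y), rad: 0 = stowed, pointing up along the post; grows as the foot swings over to the stand's -x side (towards the robot) and down; 2.55 = fully down at its stop. An over-centre spring pushes it to the nearer end: about 0.26 N m (2.6 N at the foot) at the ends, nothing at the middle, 1.27; past that it snaps down by itself.
- kick_foot (a point): Middle of the grip part of the kickstand's foot: a rubber bar 14 mm in diameter along the stand's y, sticking outwards from the end of the flat leg, 100 mm from the pivot. The point is 132 mm from the frame's middle along y; free bar runs 22 mm inwards (to the leg) and 18 mm outwards of it. Kickstand down and frame upright, it is 17 mm above the bench, on the base plate.
- tip_box: Bystander, to be left alone: grey pipette-tip box 120 x 85 x 55 mm, open on top; about 80 mm to the stand's +x and 200 mm to its -y. Origin: centre of its underside.
- reagent: Bystander, to be left alone: amber bottle 60 mm in diameter, 130 mm tall; about 190 mm to the stand's +x and 170 mm to its -y. Origin: centre of its underside.
- beaker: Bystander, to be left alone: glass beaker 72 mm in diameter, 90 mm tall; about 50 mm to the stand's +x and 280 mm to its +y. Origin: centre of its underside.
- stain_jar: Bystander, to be left alone: glass jar 56 mm in diameter, 70 mm tall; about 150 mm to the stand's +x and 220 mm to its +y. Origin: centre of its underside.
- slide_box: Bystander, to be left alone: black slide box 80 x 100 x 32 mm; about 60 mm to the stand's -x and 185 mm to its -y. Origin: centre of its underside.
- marker: Bystander, to be left alone: white marker pen 130 mm long, lying; about 60 mm to the stand's -x and 215 mm to its +y. Origin: centre of its underside.
- tube_rack: Bystander, to be left alone: white tube rack 70 x 210 mm, 97 mm tall with its tubes; about 250 mm to the stand's +x. Origin: centre of its underside.

How it is judged:
On the way, in this order (a step that is already met when the one before it is completed fails the run):
1. the kickstand is flipped fully down while the frame is still folded back (value of joint kickstand above 2.4 rad and value of joint rack_frame above 0.35 rad), for 0.2 s.
2. the frame is swung upright and held by the fingers, kickstand down (value of joint rack_frame between -0.07 and 0.07 rad and value of joint kickstand above 2.4 rad and contact force between the fingers and rack_frame above 1 N), for 0.3 s.
At the end, for the whole second after the job is handed in: The kickstand is down (over 2.4 rad), the frame is upright within 0.07 rad (4 degrees) and still, the kickstand's foot is on the base plate (within 6 mm), and the fingers are still holding the frame (over 1 N) (all of step 2 and height (world z) of kick_foot below 0.023 m and velocity of joint rack_frame between -0.1 and 0.1 rad/s); the arm keeps its last pose, push and grip.
It fails at once if another thing on the bench was pushed by over 40 mm or knocked over (distance of any of tip_box, reagent, beaker, stain_jar, slide_box, marker, tube_rack from where it was at the start of the episode above 0.04 m or angle between any of tip_box, reagent, beaker, stain_jar, slide_box, tube_rack's own z axis and vertical above 0.5 rad).
It also fails if it takes over 48 s, if anything falls off the work surface, if the arm or the gripper's body presses on something with over 40 N, if the wrist force passes 120 N, or if a joint passes its speed limit or range.

## Working session

There is one attempt and no reset: what is moved stays moved. The work goes in short steps, Python scripts to look and compute and a tool call to move; the robot and the scene stay as the last step left them, time stands still between calls to the robot, and variables do not carry over. Pictures are saved under pics/ and viewed, and the job is handed in when it is done.

Besides the shell and the picture viewer there is one more tool, called after ">>>" as name(argument=value, ...) on one line, values as JSON. play_rows: Moves the arm, as the interface text tells. Its arguments: {"type":"object","properties":{"steps":{"type":"array"}},"required":["steps"]}

```bash
ls; mkdir -p pics
cat > h.py <<'E'
import numpy as np, cv2
from bench import robot, snapshot, workorder
def save(n,s): cv2.imwrite('pics/'+n+'.png', s['color'][:,:,::-1])
def cloud(s):
    f=240/np.tan(np.radians(s['fov_y']/2)); v,u=np.mgrid[0:480,0:640]; z=s['range_z']
    P=np.stack([(u-s['cx'])/f*z,(v-s['cy'])/f*z,z],-1)
    return P@s['T'][:3,:3].T+s['T'][:3,3]
E
python3 - <<'E'
from h import *
for n in ['scene','top']:
    s=snapshot(n); save(n+'0',s); np.savez('pics/'+n+'0.npz',**s); print(n,s['fov_y'],s['cx'],s['cy'],s['T'].round(3).tolist(),(s['range_z']>0).mean())
print(robot.get_obs())
E
```

```text
pics
scene 47.30638568423687 327.6585097162408 226.68293549906258 [[0.72, 0.575, -0.388, 0.999], [0.693, -0.607, 0.388, -0.337], [-0.012, -0.549, -0.836, 0.994], [0.0, 0.0, 0.0, 1.0]] 0.995986328125
top 44.00100567685023 321.22991633111434 240.4134728095445 [[-0.026, -0.99, 0.137, 0.455], [-1.0, 0.025, -0.009, 0.044], [0.006, -0.137, -0.991, 1.274], [0.0, 0.0, 0.0, 1.0]] 0.9959309895833334
{'time': 0.1, 'joint_positions': array([ 1.12289744e+00,  8.78918526e-02,  1.37208667e+00,  1.40366820e-05,
        1.68360256e+00, -1.03102829e-01]), 'qvel': array([-0.00058452, -0.00144471, -0.00131461,  0.00174159,  0.00167913,
       -0.00095336]), 'joint_torque': array([ 2.27325334e-03, -3.41252518e+01, -3.03301406e+01,  7.19395140e-02,
        3.05052486e-02, -1.04163503e-04]), 'tool_pos': array([0.18569019, 0.51718442, 0.20442369]), 'ee_rot': array([-1.5705778 ,  0.00197643,  1.22600205]), 'wrist_force': array([-0.28460873, -0.2099949 ,  0.77246209]), 'wrist_torque': array([ 0.01237819, -0.01141113, -0.03134811]), 'width': 0.09376578084927786}
```

View pics/scene0.png

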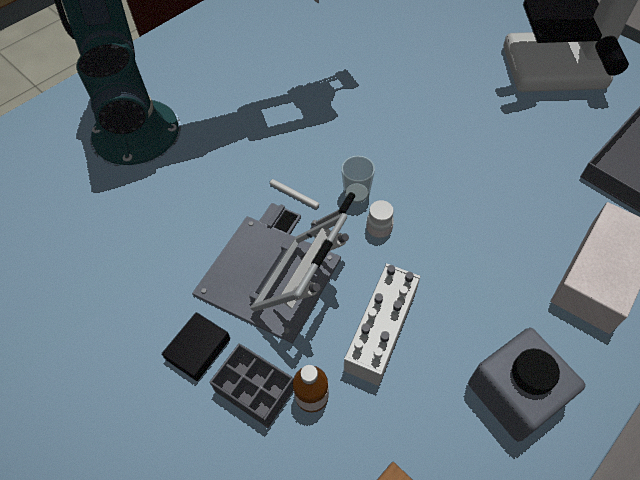

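View pics/top0.png

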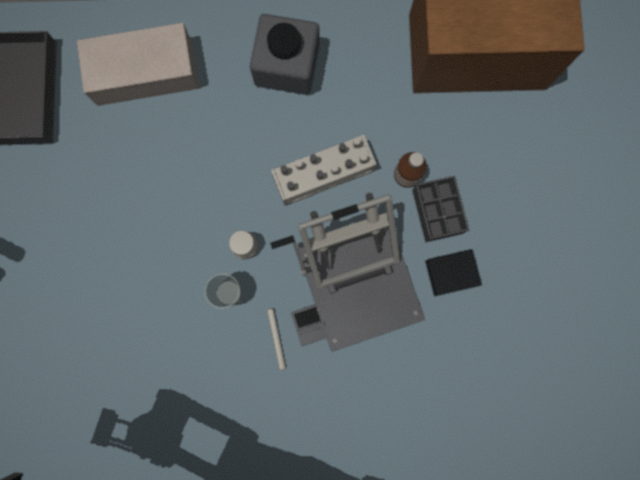

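The scene view shows the sleeve at about (322,252) and the kick foot at about (347,203). In the top view they are at about (345,211) and (283,242). The plate spans about (300–423, 235–348), and its hinge is yawed by a few degrees.

Run:
```python
from h import *
D={n:dict(np.load(f'pics/{n}0.npz')) for n in ['scene','top']}
def blob(n,seed,r=25,th=45):
    s=D[n];g=s['color'].max(2); m=(g<th).astype(np.uint8)
    k,l,st,c=cv2.connectedComponentsWithStats(m)
    sub=l[seed[1]-3:seed[1]+4,seed[0]-3:seed[0]+4]; i=np.bincount(sub[sub>0]).argmax()
    P=cloud(s)[(l==i)&(s['range_z']>0)]
    print(n,seed,st[i],c[i].round(1),'P med',np.median(P,0).round(4),'rng',np.percentile(P,[5,95],0).round(3).tolist())
    d=P-P.mean(0);print('  axis',np.linalg.svd(d)[2][0].round(3) if len(d)<5000 else '')
    return c[i]
def ray(n,c):
    s=D[n];f=240/np.tan(np.radians(s['fov_y']/2)); d=s['T'][:3,:3]@np.array([(c[0]-s['cx'])/f,(c[1]-s['cy'])/f,1]);return s['T'][:3,3],d/np.linalg.norm(d)
for a,b in [((322,252),(345,211)),((347,203),(283,242))]:
    r=[ray('scene',blob('scene',a)),ray('top',blob('top',b))]
    A=sum(np.eye(3)-np.outer(d,d) for o,d in r);B=sum((np.eye(3)-np.outer(d,d))@o for o,d in r)
    x=np.linalg.solve(A,B);print('tri',x.round(4),[np.linalg.norm(np.cross(x-o,d)).round(4) for o,d in r])
# plate
s=D['top'];P=cloud(s);c=s['color'].astype(int)
tab=P[(P[...,2]<0.004)&(P[...,2]>-.01)];print('table',np.median(tab[:,2]),tab[:,2].std())
# refined edges: bluish table vs neutral plate
sat=c[...,2]-c[...,0]
m=((P[...,2]>0.006)&(P[...,2]<0.016)&(abs(P[...,0]-.5)<.3)&(abs(P[...,1])<.25)).astype(np.uint8)
m=cv2.morphologyEx(m,cv2.MORPH_OPEN,np.ones((3,3)))
cv2.imwrite('pics/m.png',np.hstack([m*255]))
k,l,st,ce=cv2.connectedComponentsWithStats(m)
i=1+st[1:,4].argmax();q=P[l==i][:,:2].astype(np.float32);print(st[i],cv2.minAreaRect(q),cv2.boxPoints(cv2.minAreaRect(q)))
```

```text
scene (322, 252) [312 240  21  28 231] [322.3 252.6] P med [ 0.6585 -0.0111  0.1967] rng [[0.648, -0.032, 0.19], [0.668, 0.011, 0.2]]
  axis [-0.34   0.529 -0.778]
top (345, 211) [333 206  24  14 150] [344.2 211.8] P med [ 0.6556 -0.0097  0.1975] rng [[0.646, -0.03, 0.195], [0.664, 0.009, 0.201]]
  axis [-0.327  0.945 -0.019]
tri [ 0.6568 -0.01    0.1923] [np.float64(0.0004), np.float64(0.0004)]
scene (347, 203) [338 193  17  21 158] [346.5 202.8] P med [0.6076 0.1042 0.1749] rng [[0.599, 0.085, 0.169], [0.615, 0.125, 0.178]]
  axis [-0.362  0.558 -0.747]
top (283, 242) [272 237  22  11  98] [282.5 241.7] P med [0.6054 0.1064 0.176 ] rng [[0.6, 0.088, 0.172], [0.613, 0.123, 0.179]]
  axis [-0.281  0.96  -0.017]
tri [0.6064 0.1059 0.1716] [np.float64(0.0), np.float64(0.0)]
table 0.00023544935084518492 0.002228408476974915
[ 293  253  131   98 6069] ((0.49764084815979004, -0.03261213004589081), (0.17093919217586517, 0.2653666138648987), 15.562204360961914) [[ 0.37970775  0.07227682]
 [ 0.45090145 -0.1833614 ]
 [ 0.61557394 -0.13750108]
 [ 0.54438025  0.11813714]]
```

Run:
```python
from h import *
a=cv2.imread('pics/top0.png')[130:380,200:500];cv2.imwrite('pics/topc.png',cv2.resize(a,(720,600),interpolation=cv2.INTER_CUBIC))
a=cv2.imread('pics/scene0.png')[160:360,180:440];cv2.imwrite('pics/scenec.png',cv2.resize(a,(780,600),interpolation=cv2.INTER_CUBIC))
```

```text
(no output)
```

View pics/topc.png

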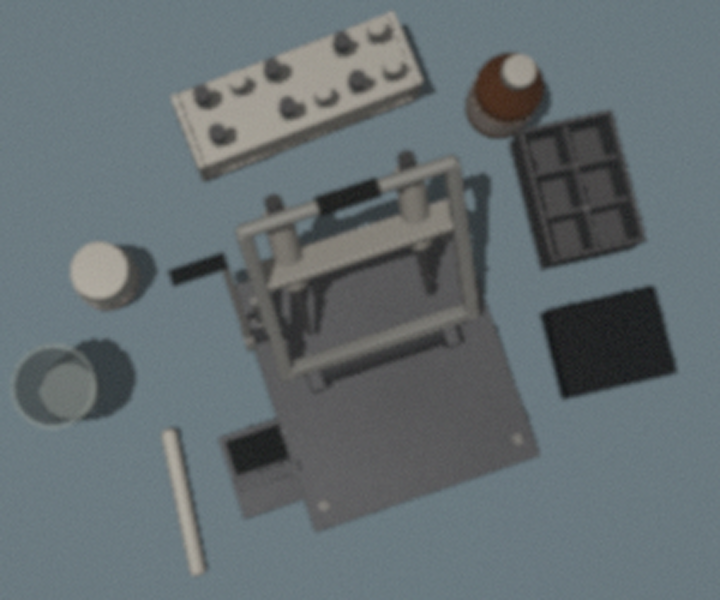

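View pics/scenec.png

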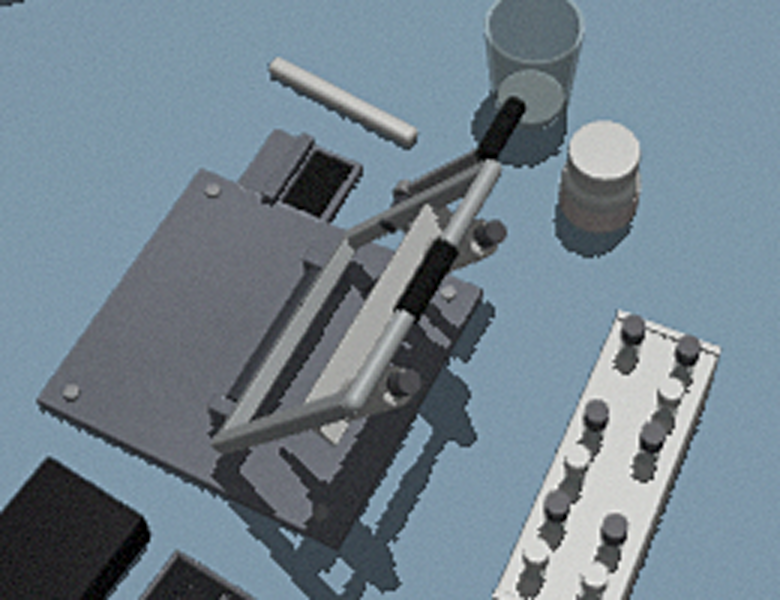

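View pics/m.png

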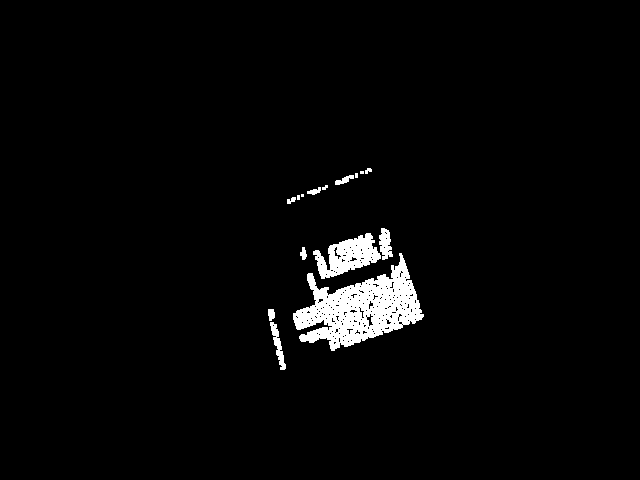

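The crops show four plate bolts. In the scene crop they are at (213,190), (71,392), (448,293) and about (320,512), and in the top crop the two front ones are at (322,506) and (517,439). I'll cast these and the plate corners onto z=0.01 for the yaw and origin.

Run:
```python
from h import *
D={n:dict(np.load(f'pics/{n}0.npz')) for n in ['scene','top']}
def ray(n,c,z):
    s=D[n];f=240/np.tan(np.radians(s['fov_y']/2)); d=s['T'][:3,:3]@np.array([(c[0]-s['cx'])/f,(c[1]-s['cy'])/f,1]);o=s['T'][:3,3]
    return (o+d*(z-o[2])/d[2])[:2]
S=lambda u,v,z=.012:ray('scene',(180+u/3-.33,160+v/3-.33),z)
T=lambda u,v,z=.012:ray('top',(200+u/2.4-.3,130+v/2.4-.3),z)
sb=[S(213,190),S(71,392),S(448,293),S(320,512)]
tb=[T(322,506),T(517,439)]
print('scene bolts',np.round(sb,4).tolist(),'mean',np.mean(sb,0));print('top bolts',np.round(tb,4).tolist())
def yaw(a,b): d=b-a; return np.degrees(np.arctan2(d[0],-d[1]))  # -y direction of stand => yaw = atan2(x,-y)... 
for n,a,b in [('scene front',sb[0],sb[1]),('scene back',sb[2],sb[3]),('top front',*tb)]: print(n,yaw(a,b),np.linalg.norm(a-b))
c=[T(318,530,.01),T(538,455,.01)];print('corners',np.round(c,4).tolist(),yaw(*c),np.linalg.norm(c[0]-c[1]))
b=[T(240,232,.19),T(458,160,.19)];print('bar',np.round(b,4).tolist(),yaw(*b),np.linalg.norm(b[0]-b[1]))
psi=np.radians(17.2);ex=np.array([np.cos(psi),np.sin(psi)]);ey=np.array([-np.sin(psi),np.cos(psi)])
top=np.array([.6568,-.010]);ft=np.array([.6064,.1059])
print('origin via sleeve',top-.1129*ex,'via foot',ft-.0988*ex-.132*ey)
for k,p in [('front',tb[0]),('front',tb[1])]: print(k,[(p-(top-.1129*ex))@ex,(p-(top-.1129*ex))@ey])
for p in sb: print([((p-(top-.1129*ex))@ex).round(4),((p-(top-.1129*ex))@ey).round(4)])
# dark blob outline of sleeve in both views, minAreaRect
for n,c0 in [('scene',(322,252)),('top',(344,212)),('top',(282,242)),('scene',(346,203))]:
    g=D[n]['color'].max(2);m=(g<45).astype(np.uint8);k,l,st,ce=cv2.connectedComponentsWithStats(m);i=l[c0[1],c0[0]]
    v,u=np.nonzero(l==i);print(n,cv2.minAreaRect(np.stack([u,v],1).astype(np.float32)))
```

```text
scene bolts [[0.4164, 0.0108], [0.4687, -0.1622], [0.5981, 0.0655], [0.6504, -0.1065]] mean [ 0.53341692 -0.04810781]
top bolts [[0.4166, 0.0108], [0.4702, -0.1624]]
scene front 16.83081990575154 0.1806910927587562
scene back 16.898288266740423 0.17972201999679227
top front 17.210203621631084 0.18131426455820943
corners [[0.3959, 0.0149], [0.4558, -0.1805]] 17.032771974616224 0.20434348602105226
bar [[0.6316, 0.0726], [0.684, -0.0977]] 17.09102040372136 0.17817933742721576
origin via sleeve [ 0.54894907 -0.04338544] via foot [ 0.55105196 -0.0494127 ]
front [np.float64(-0.11044502106939437), np.float64(0.09093700013231536)]
front [np.float64(-0.11041273139364836), np.float64(-0.09037726155071167)]
[np.float64(-0.1106), np.float64(0.0909)]
[np.float64(-0.1118), np.float64(-0.0898)]
[np.float64(0.0792), np.float64(0.0894)]
[np.float64(0.0782), np.float64(-0.0903)]
scene ((322.0745849609375, 253.0732879638672), (8.923554420471191, 28.139617919921875), 30.465543746948242)
top ((344.5, 212.0), (6.640782833099365, 24.349538803100586), 71.56504821777344)
top ((282.3000183105469, 241.89999389648438), (4.427188396453857, 21.50348663330078), 71.56504821777344)
scene ((346.2793884277344, 203.36764526367188), (7.0314412117004395, 24.009801864624023), 30.963754653930664)
```

Run:
```python
from h import *
D={n:dict(np.load(f'pics/{n}0.npz')) for n in ['scene','top']}
psi=np.radians(17.0);ex=np.array([np.cos(psi),np.sin(psi)]);ey=np.array([-np.sin(psi),np.cos(psi)])
top=np.array([.6568,-.010]);o=top-.1129*ex;print(o)
for n in D:
    P=cloud(D[n]).reshape(-1,3);x=(P[:,:2]-o)@ex;y=(P[:,:2]-o)@ey;z=P[:,2]
    for lo,hi,nm in [(.079,.093,'+post'),(-.093,-.079,'-post'),(.095,.113,'leg'),(-.07,.07,'mid'),(.115,.155,'foot')]:
        m=(y>lo)&(y<hi)&(z>.014)&(x>-.04)&(x<.16)
        print(n,nm,m.sum())
        for a in np.arange(-.04,.15,.01):
            k=m&(x>=a)&(x<a+.01)
            if k.sum()>2: print('   %.3f zmax %.3f med %.3f n%d'%(a+.005,np.percentile(z[k],95),np.median(z[k]),k.sum()),end=';')
        print()
```

```text
[ 0.54883319 -0.04300877]
scene +post 277
   -0.035 zmax 0.016 med 0.015 n3;   0.005 zmax 0.051 med 0.045 n13;   0.015 zmax 0.065 med 0.059 n18;   0.025 zmax 0.080 med 0.070 n21;   0.035 zmax 0.095 med 0.087 n19;   0.045 zmax 0.109 med 0.098 n24;   0.055 zmax 0.124 med 0.116 n22;   0.065 zmax 0.138 med 0.131 n19;   0.075 zmax 0.150 med 0.143 n23;   0.085 zmax 0.165 med 0.151 n40;   0.095 zmax 0.182 med 0.171 n33;   0.105 zmax 0.196 med 0.190 n18;   0.115 zmax 0.197 med 0.195 n22;
scene -post 508
   0.005 zmax 0.052 med 0.043 n23;   0.015 zmax 0.064 med 0.054 n31;   0.025 zmax 0.079 med 0.070 n32;   0.035 zmax 0.093 med 0.085 n34;   0.045 zmax 0.110 med 0.101 n35;   0.055 zmax 0.124 med 0.115 n36;   0.065 zmax 0.138 med 0.128 n37;   0.075 zmax 0.152 med 0.140 n50;   0.085 zmax 0.166 med 0.150 n64;   0.095 zmax 0.182 med 0.170 n62;   0.105 zmax 0.195 med 0.187 n52;   0.115 zmax 0.198 med 0.194 n48;
scene leg 204
   0.035 zmax 0.098 med 0.094 n24;   0.045 zmax 0.106 med 0.099 n26;   0.055 zmax 0.121 med 0.113 n21;   0.065 zmax 0.138 med 0.128 n24;   0.075 zmax 0.153 med 0.143 n27;   0.0
[... 2139 characters left out ...]
015 zmax 0.039 med 0.029 n107;   -0.005 zmax 0.040 med 0.035 n320;   0.005 zmax 0.049 med 0.044 n334;   0.015 zmax 0.046 med 0.043 n190;   0.025 zmax 0.016 med 0.015 n28;   0.035 zmax 0.051 med 0.016 n47;   0.045 zmax 0.064 med 0.049 n67;   0.055 zmax 0.082 med 0.070 n80;   0.065 zmax 0.136 med 0.095 n137;   0.075 zmax 0.139 med 0.134 n398;   0.085 zmax 0.136 med 0.129 n355;   0.095 zmax 0.151 med 0.130 n298;   0.105 zmax 0.199 med 0.192 n351;   0.115 zmax 0.200 med 0.196 n352;   0.125 zmax 0.185 med 0.178 n88;   0.135 zmax 0.181 med 0.177 n36;
top foot 143
   -0.035 zmax 0.017 med 0.015 n9;   -0.025 zmax 0.017 med 0.016 n4;   0.095 zmax 0.179 med 0.175 n86;   0.105 zmax 0.179 med 0.175 n44;
```

Pose estimate: origin O≈(0.549,−0.043), yaw≈17.0° (0.297 rad). The post slope agrees with a lean of 0.6. The first move goes behind the foot with the fingers closed, jaws along the stand's x.

>>> play_rows(steps=[{"x": 0.02, "y": -0.018, "z": 0.02, "rz": -0.0845, "hand": 0}, {"x": 0.0407, "y": -0.0359, "z": 0.02, "rz": -0.0845, "hand": 0}, {"x": 0.0407, "y": -0.0359, "z": 0.02, "rz": -0.0845, "hand": 0}, {"x": 0.0407, "y": -0.0359, "rz": -0.0845, "hand": 0}, {"x": 0.0407, "y": -0.0359, "rz": -0.0845, "hand": 0}, {"x": 0.0407, "y": -0.0359, "rz": -0.0845, "hand": 0}, {"x": 0.0407, "y": -0.0359, "rz": -0.0845, "hand": 0}, {"x": 0.0407, "y": -0.0359, "rz": -0.0845, "hand": 0}])

```text
schema error: expected keys x, y, z, rx, ry, rz, hand
```

>>> play_rows(steps=[{"x": 0.0407, "y": -0.0359, "rz": -0.0845, "hand": 0}, {"x": 0.0407, "y": -0.0359, "rz": -0.0845, "hand": 0}, {"x": 0.0407, "y": -0.0359, "rz": -0.0845, "hand": 0}, {"x": 0.02, "y": -0.018, "hand": 0}, {"hand": 0}])

```text
schema error: expected keys x, y, z, rx, ry, rz, hand
```

Run:
```python
from h import *
s=snapshot('wrist');save('w1',s);s=snapshot('scene');save('s1',s);o=robot.get_obs();print(o['time'],o['tool_pos'],o['ee_rot'],o['width'],o['wrist_force'])
```

```text
0.2 [0.18575342 0.51733588 0.20477393] [-1.57065222e+00  1.30105178e-03  1.22600381e+00] 0.09358698500800884 [ 0.51839992 -0.13620124 -0.10952625]
```

All the keys have to be given.

>>> play_rows(steps=[{"x": 0.02, "y": -0.018, "z": 0.02, "rx": 0, "ry": 0, "rz": -0.0845, "hand": 0}, {"x": 0.0407, "y": -0.0359, "z": 0.02, "rx": 0, "ry": 0, "rz": -0.0845, "hand": 0}, {"x": 0.0407, "y": -0.0359, "z": 0.02, "rx": 0, "ry": 0, "rz": -0.0845, "hand": 0}, {"x": 0.0407, "y": -0.0359, "z": 0, "rx": 0, "ry": 0, "rz": -0.0845, "hand": 0}, {"x": 0.0407, "y": -0.0359, "z": 0, "rx": 0, "ry": 0, "rz": -0.0845, "hand": 0}, {"x": 0.0407, "y": -0.0359, "z": 0, "rx": 0, "ry": 0, "rz": -0.0845, "hand": 0}, {"x": 0.0407, "y": -0.0359, "z": 0, "rx": 0, "ry": 0, "rz": -0.0845, "hand": 0}, {"x": 0.0407, "y": -0.0359, "z": 0, "rx": 0, "ry": 0, "rz": -0.0845, "hand": 0}])

```text
time: 1.2
tool_pos: [0.4919, 0.247, 0.2653]
ee_rot: [-1.571, 0.0, 0.547]
wrist_force: [0.8, 0.1, -0.3]
width: 0.0176
```

>>> play_rows(steps=[{"x": 0.0407, "y": -0.0359, "z": 0, "rx": 0, "ry": 0, "rz": -0.0845, "hand": 0}, {"x": 0.0407, "y": -0.0359, "z": 0, "rx": 0, "ry": 0, "rz": -0.0845, "hand": 0}, {"x": 0.0407, "y": -0.0359, "z": 0, "rx": 0, "ry": 0, "rz": -0.0845, "hand": 0}, {"x": 0.02, "y": -0.018, "z": 0, "rx": 0, "ry": 0, "rz": 0, "hand": 0}, {"x": 0, "y": 0, "z": 0, "rx": 0, "ry": 0, "rz": 0, "hand": 0}])

```text
time: 1.82
tool_pos: [0.6337, 0.121, 0.2639]
ee_rot: [-1.57, 0.002, 0.294]
wrist_force: [0.1, -0.1, 1.1]
width: 0.0009
```

Run:
```python
from h import *
s=snapshot('wrist');save('w1',s);s=snapshot('scene');save('s1',s);o=robot.get_obs();print(o['time'],o['tool_pos'],o['ee_rot'],o['width'],o['wrist_force'])
```

```text
1.925 [0.63241379 0.12313159 0.26515032] [-1.56998806e+00  9.17745756e-04  2.96777860e-01] 9.932824840631622e-05 [-0.52028959  0.88851835 -0.14524383]
```

View pics/w1.png

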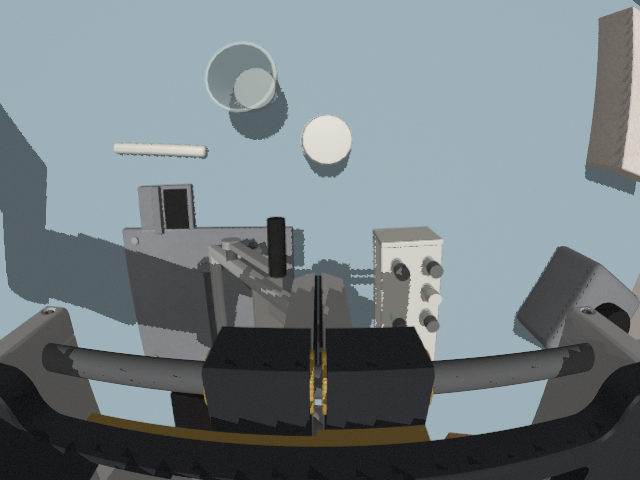

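View pics/s1.png

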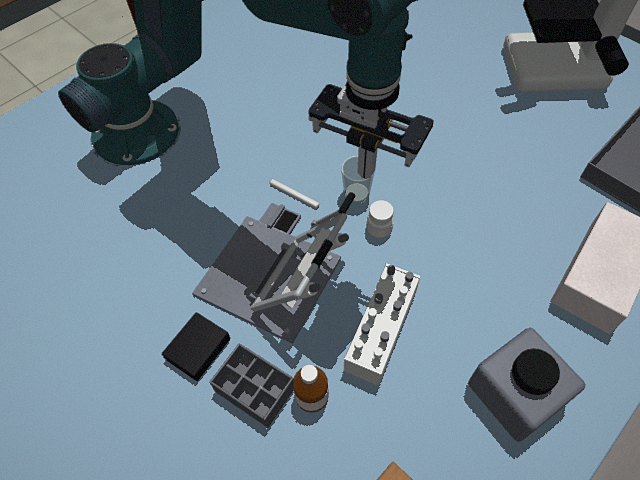

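The wrist view shows the black foot bar at (277,247), just to the stand's −x side of the closed fingers at about (318,280). The position is as planned, so I'll descend and then push.

>>> play_rows(steps=[{"x": 0, "y": 0, "z": -0.04, "rx": 0, "ry": 0, "rz": 0, "hand": 0}, {"x": 0, "y": 0, "z": -0.04, "rx": 0, "ry": 0, "rz": 0, "hand": 0}, {"x": 0, "y": 0, "z": -0.03, "rx": 0, "ry": 0, "rz": 0, "hand": 0}, {"x": 0, "y": 0, "z": -0.01, "rx": 0, "ry": 0, "rz": 0, "hand": 0}, {"x": 0, "y": 0, "z": 0, "rx": 0, "ry": 0, "rz": 0, "hand": 0}])

```text
time: 2.55
tool_pos: [0.6323, 0.1236, 0.1459]
ee_rot: [-1.571, -0.0, 0.298]
wrist_force: [1.0, 0.9, -0.2]
width: 0.0001
```

Run:
```python
from h import *
s=snapshot('wrist');save('w2',s);o=robot.get_obs();print(o['time'],o['tool_pos'],o['ee_rot'],o['width'],o['wrist_force'])
```

```text
2.6 [0.63314475 0.12342744 0.14709077] [-1.57106853 -0.00221405  0.29755066] 0.00018515103515390392 [ 0.22030419  0.59761599 -0.38059707]
```

View pics/w2.png

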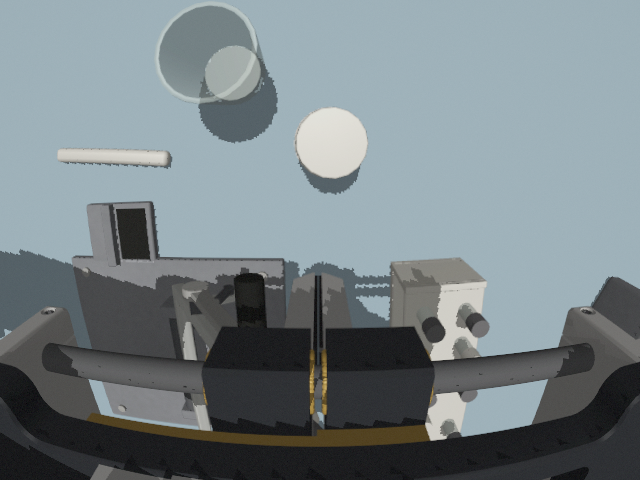

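The bar's outer end (250,278) lines up with the fingers' outer faces (318,278), so they overlap by the full pad width. Pushing toward the stand's −x.

>>> play_rows(steps=[{"x": -0.0096, "y": -0.0029, "z": 0, "rx": 0, "ry": 0, "rz": 0, "hand": 0}, {"x": -0.0096, "y": -0.0029, "z": 0, "rx": 0, "ry": 0, "rz": 0, "hand": 0}, {"x": -0.0096, "y": -0.0029, "z": 0, "rx": 0, "ry": 0, "rz": 0, "hand": 0}, {"x": -0.0096, "y": -0.0029, "z": 0, "rx": 0, "ry": 0, "rz": 0, "hand": 0}, {"x": -0.0096, "y": -0.0029, "z": 0, "rx": 0, "ry": 0, "rz": 0, "hand": 0}])

```text
time: 3.22
tool_pos: [0.5867, 0.1083, 0.149]
ee_rot: [-1.572, -0.008, 0.296]
wrist_force: [3.8, 0.9, 2.6]
width: 0.0005
```

Run:
```python
from h import *
s=snapshot('wrist');save('w3',s);s=snapshot('scene');save('s3',s);o=robot.get_obs();print(o['time'],o['tool_pos'],o['ee_rot'],o['width'],o['wrist_force'])
cv2.imwrite('pics/c3.png',np.hstack([cv2.imread('pics/w3.png')[100:400,50:450],cv2.resize(cv2.imread('pics/s3.png')[130:330,180:440],(390,300))]))
```

```text
3.325 [0.58490548 0.10793426 0.14732131] [-1.57143308 -0.00325084  0.29619688] 0.00032829783073822817 [2.5999417  1.03764965 2.99133742]
```

View pics/c3.png

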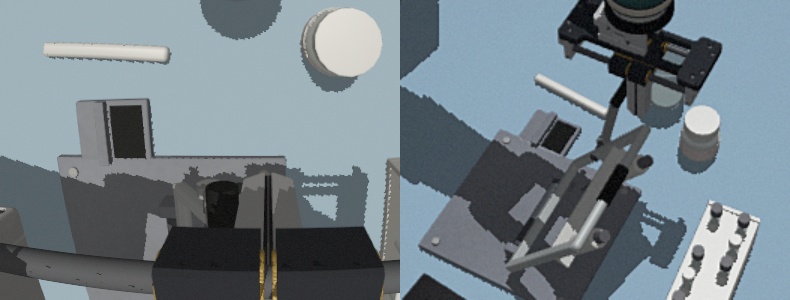

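The kickstand has lifted off the post and its foot rests against the fingers. Continuing past centre.

>>> play_rows(steps=[{"x": -0.0096, "y": -0.0029, "z": 0, "rx": 0, "ry": 0, "rz": 0, "hand": 0}, {"x": -0.0096, "y": -0.0029, "z": 0, "rx": 0, "ry": 0, "rz": 0, "hand": 0}, {"x": -0.0096, "y": -0.0029, "z": 0, "rx": 0, "ry": 0, "rz": 0, "hand": 0}, {"x": -0.0096, "y": -0.0029, "z": 0, "rx": 0, "ry": 0, "rz": 0, "hand": 0}, {"x": -0.0096, "y": -0.0029, "z": 0, "rx": 0, "ry": 0, "rz": 0, "hand": 0}, {"x": -0.0096, "y": -0.0029, "z": 0, "rx": 0, "ry": 0, "rz": 0, "hand": 0}, {"x": -0.0096, "y": -0.0029, "z": 0, "rx": 0, "ry": 0, "rz": 0, "hand": 0}])

```text
time: 4.2
tool_pos: [0.5168, 0.0876, 0.1454]
ee_rot: [-1.571, 0.001, 0.297]
wrist_force: [0.5, 0.2, 0.1]
width: 0.0005
```

>>> play_rows(steps=[{"x": -0.0096, "y": -0.0029, "z": 0, "rx": 0, "ry": 0, "rz": 0, "hand": 0}, {"x": -0.0096, "y": -0.0029, "z": 0, "rx": 0, "ry": 0, "rz": 0, "hand": 0}, {"x": -0.0096, "y": -0.0029, "z": 0, "rx": 0, "ry": 0, "rz": 0, "hand": 0}, {"x": 0, "y": 0, "z": 0, "rx": 0, "ry": 0, "rz": 0, "hand": 0}])

```text
time: 4.7
tool_pos: [0.4884, 0.079, 0.1457]
ee_rot: [-1.571, -0.0, 0.296]
wrist_force: [0.3, -0.5, 0.5]
width: 0.0005
```

Run:
```python
from h import *
s=snapshot('wrist');save('w4',s);s=snapshot('scene');save('s4',s);o=robot.get_obs();print(o['time'],o['tool_pos'],o['ee_rot'],o['width'],o['wrist_force'])
cv2.imwrite('pics/c4.png',np.hstack([cv2.imread('pics/w4.png')[100:400,50:450],cv2.resize(cv2.imread('pics/s4.png')[130:330,180:440],(390,300))]))
```

```text
4.8 [0.48900358 0.07912393 0.14567991] [-1.57090798e+00 -6.46875717e-04  2.96397421e-01] 5.4834118995206616e-05 [ 0.61310989  0.85615029 -0.84745447]
```

View pics/c4.png

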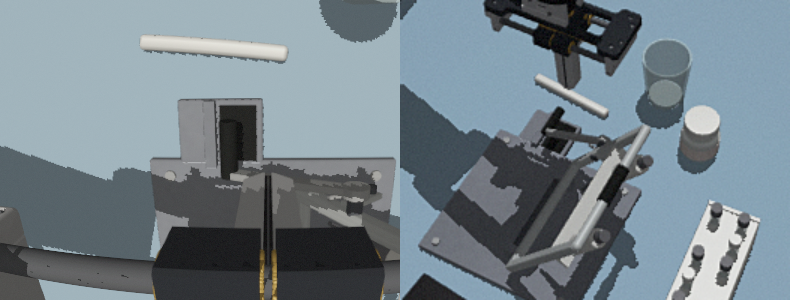

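The snap worked: the foot now lies over the ear's dark recess at (555,120) in the right half, and the wrist force is about zero. Next I'll go up and over the sleeve.

>>> play_rows(steps=[{"x": 0, "y": 0, "z": 0.05, "rx": 0, "ry": 0, "rz": 0, "hand": 0.06}, {"x": 0, "y": 0, "z": 0.06, "rx": 0, "ry": 0, "rz": 0, "hand": 0.06}, {"x": 0.04, "y": -0.022, "z": 0, "rx": 0, "ry": 0, "rz": 0, "hand": 0.06}, {"x": 0.045, "y": -0.025, "z": 0, "rx": 0, "ry": 0, "rz": 0, "hand": 0.06}, {"x": 0.045, "y": -0.025, "z": 0, "rx": 0, "ry": 0, "rz": 0, "hand": 0.06}, {"x": 0.038, "y": -0.019, "z": 0, "rx": 0, "ry": 0, "rz": 0, "hand": 0.06}, {"x": 0, "y": 0, "z": 0, "rx": 0, "ry": 0, "rz": 0, "hand": 0.06}])

```text
time: 5.68
tool_pos: [0.6586, -0.0135, 0.252]
ee_rot: [-1.569, 0.004, 0.294]
wrist_force: [-0.4, 0.5, -0.1]
width: 0.0599
```

Run:
```python
from h import *
s=snapshot('wrist');save('w5',s);s=snapshot('scene');save('s5',s);o=robot.get_obs();print(o['time'],o['tool_pos'],o['ee_rot'],o['width'],o['wrist_force'])
np.savez('pics/s5.npz',**s)
cv2.imwrite('pics/c5.png',np.hstack([cv2.imread('pics/w5.png')[100:400,120:520],cv2.resize(cv2.imread('pics/s5.png')[130:330,180:440],(390,300))]))
```

```text
5.775 [ 0.6569186  -0.01175514  0.25454462] [-1.56973993e+00  1.51988129e-03  2.96403079e-01] 0.06013656927383022 [-1.13221506  1.29592932  0.12644764]
```

View pics/c5.png

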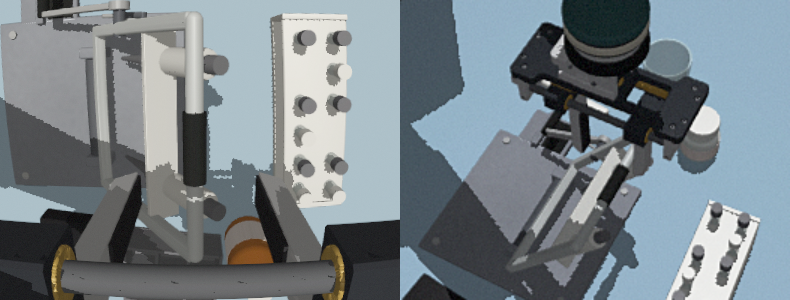

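The bar runs at column 195, midway between the open fingers (about 125 and 265), and the sleeve is at rows 112–185. Allowing for perspective, it will centre on the fingers at bar height. Descending.

>>> play_rows(steps=[{"x": 0, "y": 0, "z": -0.03, "rx": 0, "ry": 0, "rz": 0, "hand": 0.06}, {"x": 0, "y": 0, "z": -0.03, "rx": 0, "ry": 0, "rz": 0, "hand": 0.06}, {"x": 0, "y": 0, "z": -0.02, "rx": 0, "ry": 0, "rz": 0, "hand": 0.06}, {"x": 0, "y": 0, "z": -0.004, "rx": 0, "ry": 0, "rz": 0, "hand": 0.06}, {"x": 0, "y": 0, "z": 0, "rx": 0, "ry": 0, "rz": 0, "hand": 0.06}])

```text
time: 6.4
tool_pos: [0.6567, -0.0113, 0.1729]
ee_rot: [-1.571, -0.002, 0.297]
wrist_force: [-0.3, -0.5, -0.4]
width: 0.0599
```

Run:
```python
from h import *
s=snapshot('wrist');save('w6',s);o=robot.get_obs();print(o['time'],o['tool_pos'],o['ee_rot'],o['width'],o['wrist_force'])
```

```text
6.45 [ 0.65716181 -0.01143566  0.17342065] [-1.5717799  -0.00257788  0.29709501] 0.059991339225678335 [ 0.59092949  0.24374526 -0.13299232]
```

View pics/w6.png

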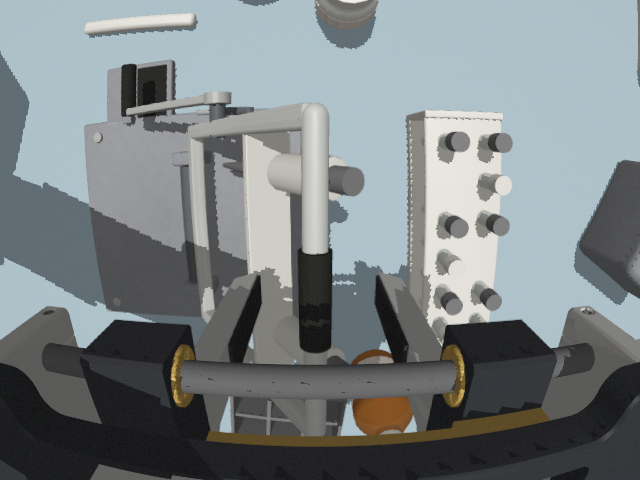

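The sleeve sits between the fingers: column 315, finger tips at 250 and 387. It spans rows 248–350 and the pads start at about row 275. Closing.

>>> play_rows(steps=[{"x": 0, "y": 0, "z": 0, "rx": 0, "ry": 0, "rz": 0, "hand": 0}, {"x": 0, "y": 0, "z": 0, "rx": 0, "ry": 0, "rz": 0, "hand": 0}, {"x": 0, "y": 0, "z": 0, "rx": 0, "ry": 0, "rz": 0, "hand": 0}, {"x": 0, "y": 0, "z": 0, "rx": 0, "ry": 0, "rz": 0, "hand": 0}, {"x": 0, "y": 0, "z": 0, "rx": 0, "ry": 0, "rz": 0, "hand": 0}, {"x": 0, "y": 0, "z": 0, "rx": 0, "ry": 0, "rz": 0, "hand": 0}])

```text
time: 7.2
tool_pos: [0.6558, -0.0122, 0.1712]
ee_rot: [-1.57, 0.003, 0.296]
wrist_force: [-4.3, -1.0, 0.8]
width: 0.0148
```

Run:
```python
from h import *
s=snapshot('scene');save('s7',s);o=robot.get_obs();print(o['time'],o['tool_pos'],o['ee_rot'],o['width'],o['wrist_force'],o['wrist_torque'])
# swing plan: TCP rigid with frame, gripped at lean .6
psi=.297;ex=np.array([np.cos(psi),np.sin(psi),0]);ez=np.array([0,0,1.])
O=np.array([.549,-.043,.025]);p0=np.array([.657,-.0115,.1725]);x0=(p0-O)@ex;z0=.1725-.025;print(x0,z0)
r=np.hypot(x0,z0);a=np.arctan2(x0,z0)
prev=p0
for k in range(1,13):
    f=.05*k;q=r*np.sin(a-f)*ex+r*np.cos(a-f)*ez;q0=r*np.sin(a-f+.05)*ex+r*np.cos(a-f+.05)*ez
    print(k,(q-q0).round(4))
print('final x,z',r*np.sin(a-.6),r*np.cos(a-.6)+.025)
```

```text
7.25 [ 0.65585816 -0.01220079  0.17116865] [-1.57049463  0.00273763  0.29618748] 0.015141446735746536 [-4.67072896 -1.88946012 -0.0660977 ] [-0.28342828  0.82487207 -0.03034144]
0.1124901903927863 0.1475
1 [-0.0072 -0.0022  0.0054]
2 [-0.0074 -0.0023  0.0051]
3 [-0.0077 -0.0023  0.0047]
4 [-0.0079 -0.0024  0.0043]
5 [-0.0081 -0.0025  0.0038]
6 [-0.0082 -0.0025  0.0034]
7 [-0.0084 -0.0026  0.003 ]
8 [-0.0085 -0.0026  0.0025]
9 [-0.0086 -0.0026  0.0021]
10 [-0.0087 -0.0027  0.0016]
11 [-0.0088 -0.0027  0.0012]
12 [-0.0088 -0.0027  0.0007]
final x,z 0.009557395633369346 0.21025374253523882
```

Gripped at 15 mm wide. Starting the swing, turning the tool rigidly with the frame.

>>> play_rows(steps=[{"x": -0.0072, "y": -0.0022, "z": 0.0054, "rx": 0.0146, "ry": -0.0478, "rz": 0, "hand": 0}, {"x": -0.0074, "y": -0.0023, "z": 0.0051, "rx": 0.0146, "ry": -0.0478, "rz": 0, "hand": 0}, {"x": -0.0077, "y": -0.0023, "z": 0.0047, "rx": 0.0146, "ry": -0.0478, "rz": 0, "hand": 0}, {"x": -0.0079, "y": -0.0024, "z": 0.0043, "rx": 0.0146, "ry": -0.0478, "rz": 0, "hand": 0}, {"x": 0, "y": 0, "z": 0, "rx": 0, "ry": 0, "rz": 0, "hand": 0}])

```text
time: 7.88
tool_pos: [0.6266, -0.0211, 0.1906]
ee_rot: [-1.571, -0.201, 0.296]
wrist_force: [2.9, -0.5, -4.5]
width: 0.0156
```

Run:
```python
from h import *
s=snapshot('scene');save('s8',s);o=robot.get_obs();print(o['time'],o['tool_pos'],o['ee_rot'],o['width'],o['wrist_force'],o['wrist_torque'])
cv2.imwrite('pics/c8.png',cv2.resize(cv2.imread('pics/s8.png')[130:330,180:440],(780,600)))
```

```text
7.925 [ 0.62701788 -0.02105198  0.1904071 ] [-1.57071458 -0.20050033  0.29594413] 0.015192028631445004 [ 3.60214523  0.60103406 -5.01071636] [-0.1395807  -0.16166004 -0.04242317]
```

View pics/c8.png

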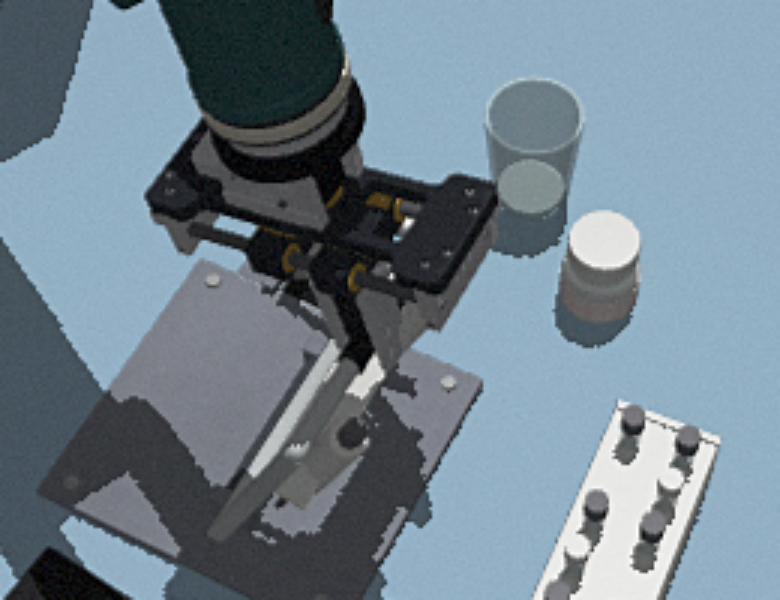

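The frame follows the grip with small forces (about 6 N). Continuing to nearly upright.

>>> play_rows(steps=[{"x": -0.0081, "y": -0.0025, "z": 0.0038, "rx": 0.0146, "ry": -0.0478, "rz": 0, "hand": 0}, {"x": -0.0082, "y": -0.0025, "z": 0.0034, "rx": 0.0146, "ry": -0.0478, "rz": 0, "hand": 0}, {"x": -0.0084, "y": -0.0026, "z": 0.003, "rx": 0.0146, "ry": -0.0478, "rz": 0, "hand": 0}, {"x": -0.0085, "y": -0.0026, "z": 0.0025, "rx": 0.0146, "ry": -0.0478, "rz": 0, "hand": 0}, {"x": -0.0086, "y": -0.0026, "z": 0.0021, "rx": 0.0146, "ry": -0.0478, "rz": 0, "hand": 0}, {"x": -0.0087, "y": -0.0027, "z": 0.0016, "rx": 0.0146, "ry": -0.0478, "rz": 0, "hand": 0}, {"x": 0, "y": 0, "z": 0, "rx": 0, "ry": 0, "rz": 0, "hand": 0}])

```text
time: 8.8
tool_pos: [0.5765, -0.0364, 0.2076]
ee_rot: [-1.57, -0.501, 0.295]
wrist_force: [4.7, 0.8, -3.9]
width: 0.015
```

```bash
cat > chk.py <<'E'
from h import *
from scipy.spatial.transform import Rotation as R
def chk():
    o=robot.get_obs();psi=.297;ex=np.array([np.cos(psi),np.sin(psi),0]);ey=np.array([-np.sin(psi),np.cos(psi),0])
    M=R.from_euler('xyz',o['ee_rot']).as_matrix();g=o['tool_pos']-.019*M[:,1]-np.array([.549,-.043,.025])
    F=o['wrist_force'];print('t',o['time'],'tcp',o['tool_pos'].round(4),'grasp x,y,z rel hub',(g@ex).round(4),(g@ey).round(4),g[2].round(4),'lean',np.arctan2(g@ex,g[2]).round(3),'tilt',o['ee_rot'].round(3)[1],'F x,y,z',(F@ex).round(1),(F@ey).round(1),F[2].round(1),'T',(o['wrist_torque']@ey).round(2),'w',o['width'].round(4))
chk()
E
python3 - <<'E'
from chk import *
s=snapshot('scene');save('s9',s);np.savez('pics/s9.npz',**s)
chk()
cv2.imwrite('pics/c9.png',cv2.resize(cv2.imread('pics/s9.png')[130:330,180:440],(780,600)))
E
```

```text
Traceback (most recent call last):
  File "chk.py", line 7, in <module>
    chk()
    ~~~^^
  File "chk.py", line 6, in chk
    F=o['wrist_force'];print('t',o['time'],'tcp',o['tool_pos'].round(4),'grasp x,y,z rel hub',(g@ex).round(4),(g@ey).round(4),g[2].round(4),'lean',np.arctan2(g@ex,g[2]).round(3),'tilt',o['ee_rot'].round(3)[1],'F x,y,z',(F@ex).round(1),(F@ey).round(1),F[2].round(1),'T',(o['wrist_torque']@ey).round(2),'w',o['width'].round(4))
                                                                                                                                                                                                                                                                                                                 ^^^^^^^^^^^^^^^^
AttributeError: 'float' object has no attribute 'round'
```

```bash
sed -i "s/o\['width'\].round(4)/round(o['width'],4)/;\$d" chk.py
python3 - <<'E'
from chk import *
s=snapshot('scene');save('s9',s);np.savez('pics/s9.npz',**s)
chk()
cv2.imwrite('pics/c9.png',cv2.resize(cv2.imread('pics/s9.png')[130:330,180:440],(780,600)))
s=snapshot('top');save('t9',s)
cv2.imwrite('pics/d9.png',cv2.resize(cv2.imread('pics/t9.png')[150:380,220:500],(728,598)))
E
```

```text
t 8.85 tcp [ 0.5768 -0.0363  0.2076] grasp x,y,z rel hub 0.0194 -0.0018 0.1993 lean 0.097 tilt -0.5 F x,y,z 5.7 0.2 -3.5 T -0.16 w 0.0153
```

View pics/c9.png

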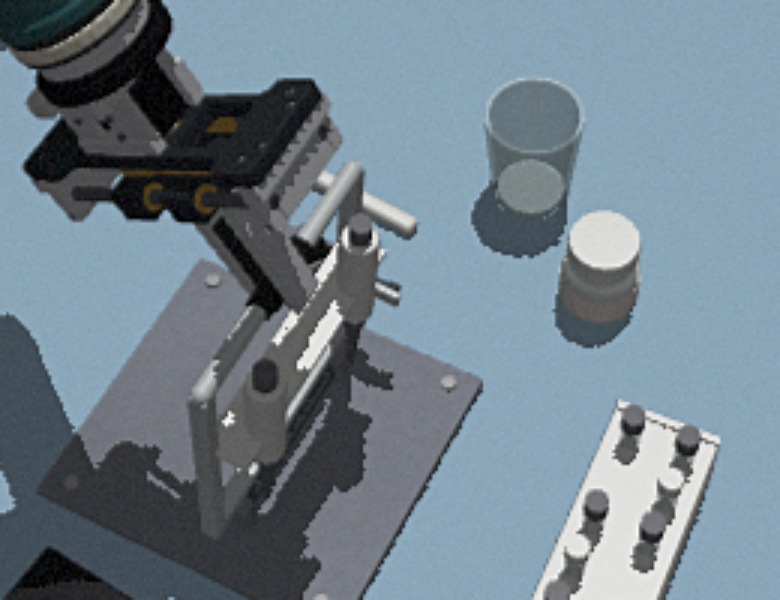

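View pics/d9.png

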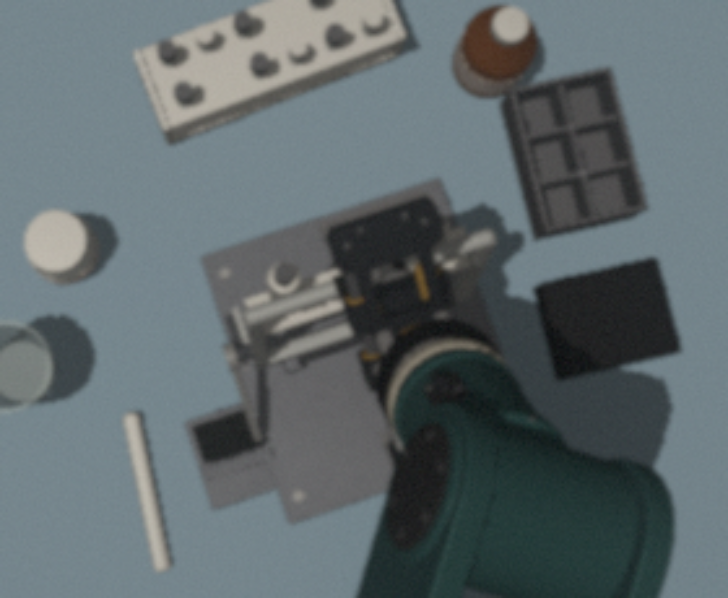

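The frame is about 0.1 rad short of upright, the spring pull is 5.7 N as expected, and the foot is near the ear. I'll finish in small steps and watch the force.

>>> play_rows(steps=[{"x": -0.0088, "y": -0.0027, "z": 0.0012, "rx": 0.0146, "ry": -0.0478, "rz": 0, "hand": 0}, {"x": -0.0044, "y": -0.0013, "z": 0.0004, "rx": 0.0073, "ry": -0.0239, "rz": 0, "hand": 0}, {"x": 0, "y": 0, "z": 0, "rx": 0, "ry": 0, "rz": 0, "hand": 0}])

```text
time: 9.28
tool_pos: [0.5633, -0.0405, 0.2094]
ee_rot: [-1.57, -0.575, 0.296]
wrist_force: [5.2, 1.7, -2.2]
width: 0.015
```

```bash
python3 -c "
from chk import *
chk()"
```

```text
t 9.275 tcp [ 0.5633 -0.0405  0.2094] grasp x,y,z rel hub 0.0041 -0.0018 0.2004 lean 0.02 tilt -0.575 F x,y,z 5.5 0.2 -2.2 T -0.24 w 0.015
```

>>> play_rows(steps=[{"x": -0.0029, "y": -0.0009, "z": 0.0001, "rx": 0.0044, "ry": -0.0143, "rz": 0, "hand": 0}, {"x": 0, "y": 0, "z": 0, "rx": 0, "ry": 0, "rz": 0, "hand": 0}])

```text
time: 9.52
tool_pos: [0.5606, -0.0413, 0.2096]
ee_rot: [-1.571, -0.59, 0.296]
wrist_force: [3.8, 0.5, -1.9]
width: 0.0147
```

```bash
python3 -c "
from chk import *
chk()
s=snapshot('top');save('t10',s);cv2.imwrite('pics/d10.png',cv2.resize(cv2.imread('pics/t10.png')[220:360,270:420],(640,597)))
chk()
"
```

```text
t 9.525 tcp [ 0.5606 -0.0413  0.2096] grasp x,y,z rel hub 0.0011 -0.0018 0.2004 lean 0.005 tilt -0.59 F x,y,z 3.8 -0.6 -1.9 T -0.24 w 0.0147
t 9.575 tcp [ 0.5607 -0.0413  0.2096] grasp x,y,z rel hub 0.0011 -0.0018 0.2004 lean 0.005 tilt -0.59 F x,y,z 4.5 0.0 -1.7 T -0.27 w 0.0153
```

View pics/d10.png

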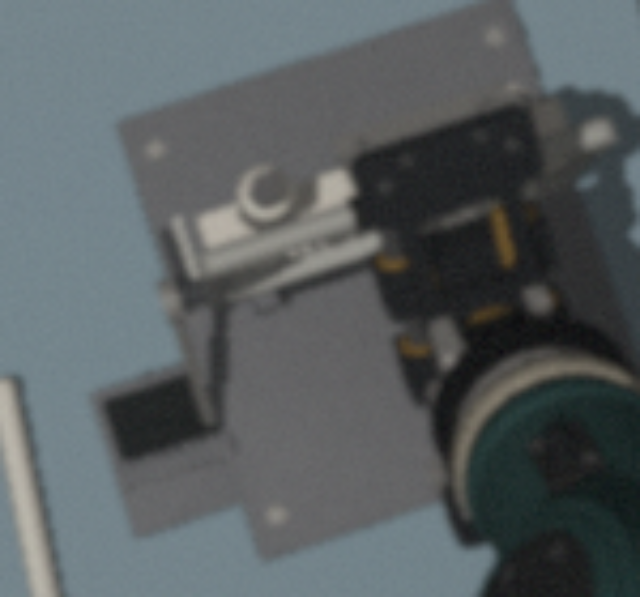

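The foot lies over the dark recess, around (130–210, 420). The force shows no stop contact yet, so I'll step in by about 2 mm at a time.

>>> play_rows(steps=[{"x": -0.002, "y": -0.0006, "z": 0, "rx": 0.0029, "ry": -0.0096, "rz": 0, "hand": 0}, {"x": 0, "y": 0, "z": 0, "rx": 0, "ry": 0, "rz": 0, "hand": 0}])

```text
time: 9.82
tool_pos: [0.5587, -0.0419, 0.2098]
ee_rot: [-1.571, -0.6, 0.297]
wrist_force: [5.0, 0.9, -2.8]
width: 0.0149
```

```bash
python3 -c "
from chk import *
chk()"
```

```text
t 9.825 tcp [ 0.5587 -0.0419  0.2098] grasp x,y,z rel hub -0.0011 -0.0018 0.2005 lean -0.005 tilt -0.6 F x,y,z 5.1 -0.6 -2.8 T -0.34 w 0.0149
```

>>> play_rows(steps=[{"x": 0, "y": 0, "z": 0, "rx": 0, "ry": 0, "rz": 0, "hand": 0}])

```text
time: 9.95
tool_pos: [0.5588, -0.0419, 0.2098]
ee_rot: [-1.571, -0.6, 0.297]
wrist_force: [4.9, 1.2, -1.1]
width: 0.0153
```

```bash
python3 -c "
from chk import *
chk()"
```

```text
t 9.95 tcp [ 0.5588 -0.0419  0.2098] grasp x,y,z rel hub -0.001 -0.0018 0.2005 lean -0.005 tilt -0.6 F x,y,z 5.1 -0.3 -1.1 T -0.31 w 0.0153
```

>>> play_rows(steps=[{"x": -0.0019, "y": -0.0006, "z": 0, "rx": 0.0026, "ry": -0.0086, "rz": 0, "hand": 0}, {"x": 0, "y": 0, "z": 0, "rx": 0, "ry": 0, "rz": 0, "hand": 0}, {"x": 0, "y": 0, "z": 0, "rx": 0, "ry": 0, "rz": 0, "hand": 0}])

```text
time: 10.32
tool_pos: [0.557, -0.0424, 0.2099]
ee_rot: [-1.571, -0.61, 0.297]
wrist_force: [5.2, 1.8, -2.1]
width: 0.0151
```

Run:
```python
from chk import *
chk()
D={n:snapshot(n) for n in ['scene','top']}
for n in D: save(n+'11',D[n])
chk()
psi=.297;ex=np.array([np.cos(psi),np.sin(psi)]);ey=np.array([-np.sin(psi),np.cos(psi)]);o=np.array([.549,-.043])
for n in D:
    P=cloud(D[n]).reshape(-1,3);x=(P[:,:2]-o)@ex;y=(P[:,:2]-o)@ey;z=P[:,2]
    for lo,hi in [(.077,.093),(-.093,-.077)]:
        for a in np.arange(.05,.23,.03):
            k=(y>lo)&(y<hi)&(z>a)&(z<a+.03)&(abs(x)<.03)
            if k.sum()>4: print(n,lo,'z%.3f x med %.4f n%d'%(a+.015,np.median(x[k]),k.sum()))
    k=(y>.112)&(y<.155)&(x>-.11)&(x<-.02)&(z>.0)&(D[n]['color'].max(2).ravel()<45)
    print(n,'dark recess/foot pts z by x:',[(round(a+.0025,4),np.percentile(z[k&(x>=a)&(x<a+.005)],[50,90]).round(4).tolist(),int((k&(x>=a)&(x<a+.005)).sum())) for a in np.arange(-.09,-.03,.005) if (k&(x>=a)&(x<a+.005)).sum()>3])
cv2.imwrite('pics/c11.png',cv2.resize(cv2.imread('pics/scene11.png')[130:330,180:440],(780,600)))
```

```text
t 10.325 tcp [ 0.557  -0.0424  0.2099] grasp x,y,z rel hub -0.003 -0.0018 0.2005 lean -0.015 tilt -0.61 F x,y,z 5.5 0.2 -2.1 T -0.43 w 0.0151
t 10.425 tcp [ 0.557  -0.0424  0.2099] grasp x,y,z rel hub -0.003 -0.0018 0.2004 lean -0.015 tilt -0.61 F x,y,z 5.9 0.7 -0.7 T -0.44 w 0.0153
scene 0.077 z0.095 x med 0.0222 n37
scene 0.077 z0.155 x med 0.0224 n17
scene 0.077 z0.185 x med -0.0002 n30
scene 0.077 z0.215 x med 0.0033 n64
scene -0.093 z0.065 x med 0.0031 n60
scene -0.093 z0.095 x med 0.0033 n69
scene -0.093 z0.125 x med 0.0031 n67
scene -0.093 z0.155 x med 0.0046 n141
scene -0.093 z0.185 x med 0.0029 n80
scene -0.093 z0.215 x med 0.0025 n115
scene dark recess/foot pts z by x: [(np.float64(-0.0675), [0.0149, 0.0162], 6), (np.float64(-0.0625), [0.0217, 0.0234], 10)]
top 0.077 z0.095 x med 0.0115 n46
top 0.077 z0.125 x med -0.0067 n6
top 0.077 z0.155 x med 0.0155 n38
top 0.077 z0.185 x med -0.0069 n7
top 0.077 z0.215 x med -0.0026 n38
top -0.093 z0.095 x med -0.0060 n8
top -0.093 z0.125 x med -0.0061 n11
top -0.093 z0.155 x med 0.0164 n52
top -0.093 z0.185 x med -0.0068 n8
top -0.093 z0.215 x med -0.0031 n31
top dark recess/foot pts z by x: [(np.float64(-0.0625), [0.0242, 0.0269], 8), (np.float64(-0.0575), [0.0236, 0.0262], 46), (np.float64(-0.0525), [0.0218, 0.0254], 43), (np.float64(-0.0475), [0.011, 0.0159], 44), (np.float64(-0.0425), [0.011, 0.0139], 40), (np.float64(-0.0375), [0.0111, 0.0148], 46), (np.float64(-0.0325), [0.0121, 0.0155], 13)]
```

View pics/c11.png

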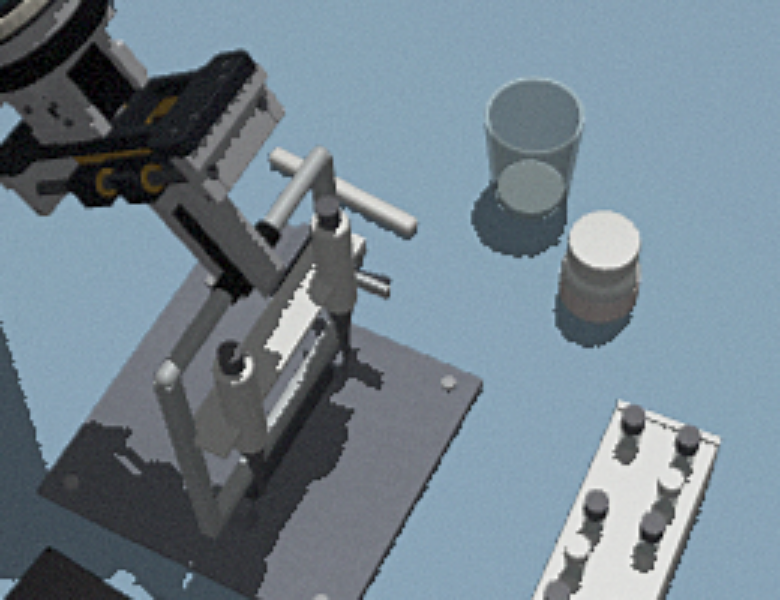

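The checks agree:
- The top of the foot is at z≈0.024, so the 14 mm bar's centre is at about 0.017, on the plate.
- The −y post's face stays vertical to about 1 mm over its length.
- The grip pull is about 6 N and steady.

Handing in.

```bash
python3 -c "
from chk import *
chk(); print(workorder.close_job()); chk()"
```

```text
t 10.425 tcp [ 0.557  -0.0424  0.2099] grasp x,y,z rel hub -0.003 -0.0018 0.2004 lean -0.015 tilt -0.61 F x,y,z 5.9 0.7 -0.7 T -0.44 w 0.0153
the job is handed in; nothing more can be done
None
the job is handed in; nothing more can be done
```

I flipped the kickstand down with the frame still folded back. I then gripped the top bar's sleeve, swung the frame upright, and handed the job in at about 10.4 s while still holding it.

**Last checks:**
- **Lean:** the gripper pose gave −0.015 rad. I believe about 2 mm of that is a position offset I saw at the grip. The camera's −y post data showed it vertical to about 1 mm; the +y post readings were too mixed to use.
- **Foot:** its top was at about 24 mm, which puts its centre at about 17 mm, on the plate.
- **Hold:** the pull on the bar was steady at about 6 N, with the fingers 15 mm apart. The force never rose clearly when the foot landed, so it rests on the plate only lightly.
- **Other things on the bench:** none had visibly moved in the pictures. I didn't measure their positions again.

The first two move calls were refused because some keys were missing, so the arm did not move. The hand-in reported no verdict.

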